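Set the wind-up pickle timer

TASK

The piece has just gone into the pickle: set the wind-up bench timer for 5 minutes. To charge its spring it must first be wound past the 15-minute mark (the double mark) and then turned back to the 5-minute mark, to within a minute. The case is light and the knob stiff, so bear down on the knob all the while you turn it, firmly (15 to 20 N is right) so that the case neither spins nor slides on the board, but never with more than 25 N, which would dent the soft soldering board; then let go, and leave the other things alone.

Things in the scene. Friction and masses are not known exactly. Their poses are not given: they have to be found in the camera images.
- timer: wind-up timer standing loose on the soldering board, about 0.24 kg: round steel case 90 mm across, dial 36 mm above the board, three rubber feet on a circle of 36 mm radius. Pale dial with black minute marks, black bar knob in the middle. Origin: centre of the underside, on the knob's axis; z up; the zero mark lies towards its -x. Held only by its weight, the case spins with the knob
- zero_mark (a point): the zero mark, a round black dot 6 mm across on the dial near the rim, 36.5 mm from the knob's axis, 36 mm above the timer's underside; fixed to the case
- knob_grip (a point): point on the knob's axis, to grip at. Knob: a bar 46 mm long, 12 mm thick, top 7 mm above this point, on a skirt of 29 mm radius whose flat top (out to 26 mm) is 15 mm below it. Worn spindle: the knob slides down freely by up to 3 mm (this point 59 to 56 mm above the board) before it bears on the case. Bar along this point's x axis; its -x end, with a white line, is the pointer
- timer_knob (a joint): angle of the knob against the case, rad: 0 with the pointer at the zero mark, growing clockwise seen from above (winding), 0.0873 a minute: 5-minute mark (first long mark) 0.436, 15-minute mark (double mark) 1.309, stop at 60 minutes. It stays where it is left. Turning takes about 0.21 N m either way, plus a weak winding spring of 0.02 N m a rad; it runs too slowly to notice
- solder_board_front: soft grey soldering board, fixed, 226 x 400 x 20 mm; origin at the centre of its underside, long side along its y; the timer stands on its top (z about 0.02). Friction coefficient of the timer's feet on it: 0.48 to 0.72. Once the knob bears on the case, timer and board give only about 0.5 mm under 20 N
- pliers_flat: bystander: flat pliers, 134 x 41 x 13 mm, lying on the right end of the board. Farther right, at x 0.47, y -0.53, stands the flex shaft's fixed upright post, over 1 m tall: keep the arm clear of it
- loupe: bystander: black eyepiece loupe, 34 mm across, 28 mm high, on the board's far right corner
- charcoal_block: bystander: black charcoal block 60 x 36 x 24 mm on the board's left end
- paste_pot: bystander: round pot 65 mm across and 29 mm high, on the bench just left of the board
- film_can: bystander: black film can 34 mm across and 48 mm high, left of the board

How it is judged:
By the outcome, as a careful person would: the job done as asked, in the order asked, and still so for the second after the job is handed in, with the robot touching nothing.
It also fails if it takes over 51 s, if anything falls off the work surface, if the arm or the gripper's body presses on something with over 40 N, if the wrist force passes 120 N, or if a joint passes its speed limit or range.

ROBOT

A 6-joint arm with a two-finger parallel gripper is mounted at the origin on a cart in front of the work surface, level with it; the furniture and walls round the work are solid. World frame = base frame: x ahead of the robot, y to its left, z up, the work surface at z = 0. Lengths are in mm, angles in rad, forces in N, time in s.
With the tool pointing down it reaches from about 350 to 775 mm from the base axis. Payload 7.3 kg.
Tool frame: the origin (TCP) lies on the mounting face of the last link; the fingertips stand 178 mm ahead of it and the grasp point (between the pads) lies 159 mm ahead of it; z points along the fingers, y is the line along which they close (so a half turn about z gives the same grasp; the last joint's range is limited). The gripper opens to 92 mm and grips with 3 to 60 N. Pads are 19 mm wide; open, the fingers measure 130 mm over their backs; the gripper's body (75 mm by 190 mm) begins 47 mm behind the grasp point.
Start: joints at [0.969, 0.342, 1.524, -0, 1.275, -0.146], TCP at [231.075, 471.415, 404.741] pointing down, gripper open.
Joint ranges: [-2.53, 2.53], [-0.77, 2.02], [0.04, 2.7], [-1, 4.14], [0.28, 2.66], [-3.11, 3.11]. Speed limits (rad/s): [2.57, 2.57, 3.14, 3.14, 3.14, 3.14].

INTERFACE

Orientations are given as [roll, pitch, yaw] about the fixed x, y, z axes, in that order (R = Rz(yaw) Ry(pitch) Rx(roll)).
In Python, from plant import bot, vision gives the robot as it stands. The module is installed in compiled form; this text tells all that it offers.
- The arm moves only by the shell command python3 -m crank 'ROWS'. ROWS is a JSON object whose key "motion" holds a list of rows, 1 to 5 of them, each of 5 numbers: the finger opening in mm, then dx, dy, dz in normalised numbers (1 is 60 cm), then a turn about the tool's z in shares of pi/2 rad (1.0 is pi/2 rad); each row is the pose to reach, as a shift and turn from the pose commanded when the command began, along the tool's axes at that moment; what a row does not reach only later rows make up. A row lasts 1/8 s, in which the tool goes at most 62.5 mm and 0.188 rad, less where a joint would pass 70% of its speed; a pose out of reach is approached as far as the arm can. The fingers move at their own pace and stop on an object; the grip force is fixed at half the most. Time passes only in rows, so rows that do not move let the fingers close. It prints the time, the measured TCP pose, the force, the opening and the grip force at its end. Shift and turn numbers lie between -1 and 1, and a call with a number outside is refused. Input that does not fit is refused with a message, and nothing moves.
- bot.get_obs(): the state, without advancing time (a new reading comes with each control period).
- vision.capture(name): name is "side" or "top" or "wrist"; returns a dict with "color" (420x560x3 uint8, red, green, blue), "K" (3x3 intrinsics, pixels), "R" (3x3) and "t" (3): a world point X has camera coordinates R X + t. Camera axes: x right, y down, z forward; pixel columns grow to the right and rows downward; lengths in mm; the calibration is good to about 2 mm. A picture is of the moment at which its call begins. There is no depth.
- bot.close_job(): hands the job in; it is judged then, once.
The state is a dict: "time": time; "joint_positions": joint angles; "dq": joint speeds; "tau": joint torques, N m; "tool_pos": TCP position; "tcp_rot": TCP orientation; "contact_force": force on the tool from outside, world axes, zero at the start; "moment": the same for the moment, N m; "grip_width": finger opening in mm; "finger_force": force on a finger pad.
Only numpy, scipy, OpenCV 4.12 (cv2) and the standard library are available. Lean on these libraries where they do the work, as an engineer would, in place of code of your own. Each camera call takes 0.05 s, during which the arm holds its last target. There are 200 camera calls.

## Working session

There is one attempt and no reset: what is moved stays moved. The work goes in short steps, Python scripts to look and compute and a shell command to move; the robot and the scene stay as the last step left them, time stands still between calls to the robot, and variables do not carry over. Pictures are saved under pics/ and viewed, at most 10 in all, crops included, and the job is handed in when it is done.

```bash
mkdir -p pics; python3 - <<'E'
from plant import bot, vision
import cv2,numpy as np
o=bot.get_obs();print(o)
for n in("top","side"):
    c=vision.capture(n);cv2.imwrite(f"pics/{n}0.png",c["color"][:,:,::-1]);np.savez(f"{n}0.npz",**c)
    print(c["K"],c["R"],c["t"])
E
```

```text
{'time': 0.0, 'joint_positions': array([ 9.68986054e-01,  3.42702739e-01,  1.52500569e+00,  2.20944894e-07,
        1.27535119e+00, -1.46027925e-01]), 'dq': array([ 4.63771962e-04, -9.83001485e-05,  6.98471330e-04, -7.85473894e-04,
        2.24986870e-04, -1.48656585e-03]), 'tau': array([ 1.18110063e-03, -4.31243169e+01, -2.44219190e+01,  7.17825419e-02,
        5.60674549e-02, -1.39058270e-04]), 'tool_pos': array([231.00590004, 471.30223865, 404.05907558]), 'tcp_rot': array([-3.14014133e+00, -2.13666723e-04,  2.68581009e+00]), 'contact_force': array([ 0.01863247, -0.10185483,  0.24222477]), 'moment': array([-0.07559642, -0.04083215, -0.00341431]), 'finger_force': 0.0, 'grip_width': 92.01936012030073}
[[477.63110433   0.         281.61232048]
 [  0.         477.63110433 204.63651696]
 [  0.           0.           1.        ]] [[-0.00586035 -0.99891804 -0.04613474]
 [-0.98166802  0.01453626 -0.19004369]
 [ 0.19050869  0.04417528 -0.98069107]] [ 23.75363686 568.10508641 816.15047236]
[[504.00294925   0.         273.24115576]
 [  0.         504.00294925 207.25615136]
 [  0.           0.           1.        ]] [[ 0.99930178 -0.03681269 -0.00638565]
 [-0.03556659 -0.88492327 -0.4643768 ]
 [ 0.01144415  0.46427968 -0.88561471]] [-565.4953011    55.17621255 1016.51489727]
```

View pics/top0.png

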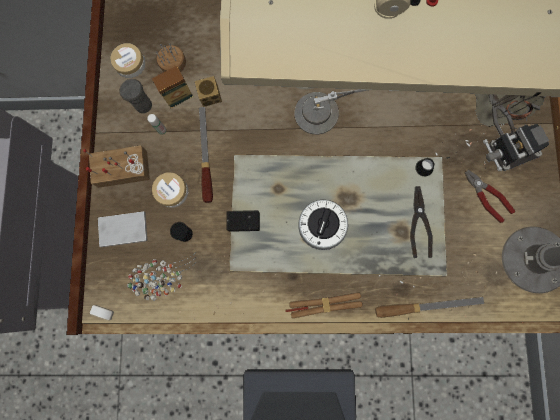

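View pics/side0.png

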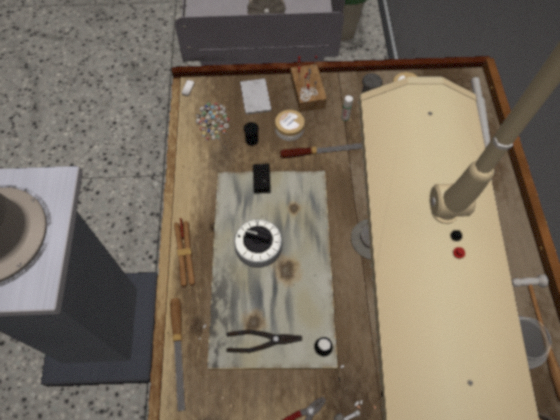

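```bash
cat > h.py <<'E'
import numpy as np,cv2
def ray(c,uv,z):
    K,R,t=c["K"],c["R"],c["t"]; C=-R.T@t
    d=R.T@np.linalg.inv(K)@np.array([uv[0],uv[1],1.])
    return (C+d*(z-C[2])/d[2])
def proj(c,X):
    p=c["K"]@(c["R"]@np.asarray(X,float)+c["t"]);return p[:2]/p[2]
E
python3 - <<'E'
import numpy as np,cv2
from h import *
t=np.load("top0.npz");s=np.load("side0.npz")
a=cv2.resize(t["color"][190:260,285:360],None,fx=8,fy=8,interpolation=cv2.INTER_CUBIC)[:,:400*2]
b=cv2.resize(s["color"][205:275,225:295],None,fx=8,fy=8,interpolation=cv2.INTER_CUBIC)
cv2.imwrite("pics/c1.png",cv2.resize(np.hstack([a[:,:600],b])[:,:,::-1],(800,386)))
print(a.shape,b.shape)
for c,n in((t,"top"),(s,"side")):
    # bright dial mask
    g=c["color"].min(2); 
    x0,y0=((285,190) if n=="top" else(225,205))
    m=(g[y0:y0+70,x0:x0+75]>190).astype(np.uint8)
    k=max(cv2.findContours(m,cv2.RETR_EXTERNAL,cv2.CHAIN_APPROX_NONE)[0],key=cv2.contourArea)
    e=cv2.fitEllipse(cv2.convexHull(k)); p=np.array(e[0])+[x0,y0]; print(n,p,e[1],ray(c,p,56))
E
```

```text
(560, 600, 3) (560, 560, 3)
top [323.10370636 223.23668671] (45.589107513427734, 46.42243957519531) [532.90677839 -56.74333907  56.        ]
side [257.39637756 240.0434761 ] (39.55965805053711, 43.28664016723633) [534.34589084 -58.06131709  56.        ]
```

View pics/c1.png

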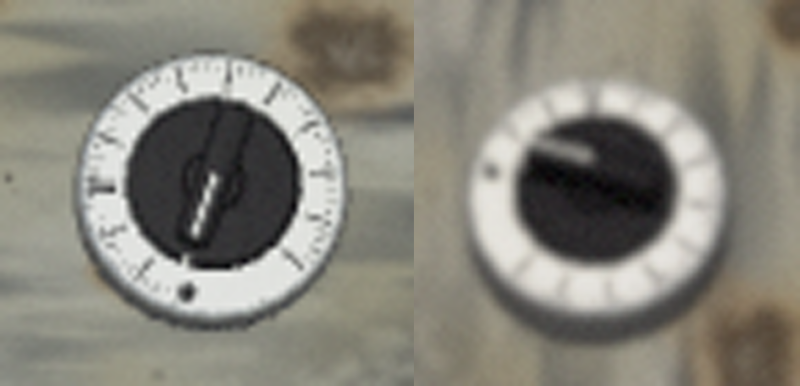

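```bash
python3 - <<'E'
import numpy as np,cv2
from h import *
from plant import bot
t=np.load("top0.npz");s=np.load("side0.npz")
f=8*800/1160
P=lambda x,y:(285+x/f-.0,190+y/f)
S=lambda x,y:(225+(x-413.8)/f,205+y/f)
for c,F,d,l in((t,P,(187,291),((213,174),(196,233))),(s,S,(490,171),((590,157),(535,146)))):
    D=ray(c,F(*d),56);A,B=[ray(c,F(*q),86) for q in l]
    C=np.array([533.6,-57.4,56]) 
    print(D,A,B,"zero dir",np.arctan2(*(D-C)[1::-1]),"pointer dir",np.arctan2(*(B-A)[1::-1]),np.linalg.norm((D-C)))
# direct
g=t["color"].astype(int)
o=bot.get_obs()
from scipy.spatial.transform import Rotation as Ro
R=Ro.from_euler("xyz",o["tcp_rot"]).as_matrix();print(R.round(3))
print("tool-frame shift to above knob, z TCP 330:",R.T@(np.array([533.6,-57.4,330])-o["tool_pos"]))
E
```

```text
[497.75432378 -48.45179189  56.        ] [531.29249074 -56.41022532  86.        ] [512.62963017 -50.66777528  86.        ] zero dir 2.896960891590483 pointer dir 2.8430921847331323 36.94567541338763
[499.51166995 -48.33609668  56.        ] [534.52871629 -58.27219804  86.        ] [516.4012858  -53.54155484  86.        ] zero dir 2.8817111974962204 pointer dir 2.886319965981739 35.27277404462339
[[-0.898  0.44  -0.001]
 [ 0.44   0.898 -0.001]
 [ 0.    -0.001 -1.   ]]
tool-frame shift to above knob, z TCP 330: [-504.45231143 -341.47985038   74.47055869]
```

The rows are not in the units I measure in: shifts go in shares of 60 cm and turns go in shares of pi/2 rad. I convert before sending: -250 mm / 600 = -0.4167, -150 mm / 600 = -0.25.

```bash
python3 -m crank '{"motion":[[92, -0.0833, -0.0567, 0, 0], [92, -0.1667, -0.1133, 0, 0], [92, -0.25, -0.17, 0, 0], [92, -0.3333, -0.2267, 0, 0], [92, -0.4167, -0.2833, 0, 0]]}'; python3 -m crank '{"motion":[[92, -0.0833, -0.0567, 0, 0], [92, -0.1667, -0.1133, 0, 0], [92, -0.25, -0.17, 0, 0], [92, -0.3333, -0.2267, 0, 0], [92, -0.42, -0.285, 0, 0]]}';python3 -m crank '{"motion":[[92, 0, 0, 0.0333, -0.0573], [92, 0, 0, 0.0833, -0.1146], [92, 0, 0, 0.1167, -0.1146], [92, 0, 0, 0.1167, -0.1146]]}'
python3 - <<'E'
from plant import bot, vision
import cv2,numpy as np
from h import *
o=bot.get_obs();print(o["tool_pos"],o["tcp_rot"],o["contact_force"],o["joint_positions"])
c=vision.capture("wrist");cv2.imwrite("pics/w1.png",c["color"][:,:,::-1]);np.savez("w1.npz",**c)
print(proj(c,[533.6,-57.4,56]),proj(c,[533.6,-57.4,86]))
E
```

```text
time: 0.72
tool_pos: [381.2, 206.9, 404.6]
tcp_rot: [3.141, -0.0, 2.686]
contact_force: [1.2, 0.2, 0.6]
grip_width: 91.8
finger_force: 0.0
time: 1.35
tool_pos: [532.2, -57.5, 404.4]
tcp_rot: [3.141, -0.001, 2.686]
contact_force: [0.9, 0.3, 0.7]
grip_width: 91.8
finger_force: 0.0
time: 1.85
tool_pos: [531.2, -55.5, 333.0]
tcp_rot: [-3.142, -0.004, 2.866]
contact_force: [0.5, 0.1, 0.5]
grip_width: 91.6
finger_force: 0.0
[531.18327349 -55.53241962 333.0482318 ] [-3.14157222 -0.00422145  2.86556554] [0.46505474 0.06204489 0.4935562 ] [-2.47735221e-01  4.27428835e-01  1.60412632e+00  1.10282214e-04
  1.11425785e+00 -1.54255331e+00]
[275.31417255 217.07115416] [275.35743687 227.30440516]
```

View pics/w1.png

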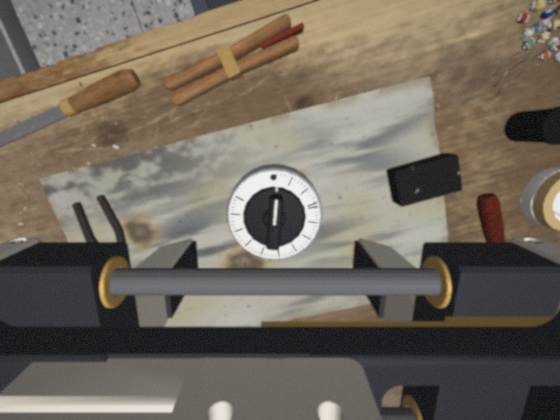

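```bash
python3 - <<'E'
import numpy as np,cv2
from h import *
c=np.load("w1.npz");g=c["color"].min(2)
x0,y0=220,155
m=(g[y0:y0+110,x0:x0+110]>185).astype(np.uint8)
k=max(cv2.findContours(m,cv2.RETR_EXTERNAL,cv2.CHAIN_APPROX_NONE)[0],key=cv2.contourArea)
e=cv2.fitEllipse(cv2.convexHull(k));p=np.array(e[0])+[x0,y0];C=ray(c,p,56);print("dial",p,e[1],C)
# skirt: dark blob
m=(c["color"].max(2)[y0:y0+110,x0:x0+110]<110).astype(np.uint8)
ks=sorted(cv2.findContours(m,cv2.RETR_EXTERNAL,cv2.CHAIN_APPROX_NONE)[0],key=cv2.contourArea)
for k in ks[-3:]:
    M=cv2.moments(k)
    if M["m00"]: print("blob",M["m00"],M["m10"]/M["m00"]+x0,M["m01"]/M["m00"]+y0,cv2.minEnclosingCircle(k))
D=ray(c,(273.5,177),56);print("dot",D,"dir",np.arctan2(*(D-C)[1::-1]),np.linalg.norm(D-C))
# white line
m=np.zeros(g.shape,np.uint8);m[195:235,262:290]=(g[195:235,262:290]>130)
ys,xs=np.nonzero(m);print(len(xs),xs.mean(),ys.min(),ys.max())
l=cv2.fitLine(np.c_[xs,ys].astype(np.float32),cv2.DIST_L2,0,.01,.01).ravel()
A=ray(c,l[2:]-10*l[:2],86);B=ray(c,l[2:]+10*l[:2],86);
if l[1]>0:A,B=B,A
print("line",A,B,"dir",np.arctan2(*(B-A)[1::-1]))
cv2.imwrite("pics/w1c.png",cv2.resize(c["color"][150:270,215:335,::-1],(600,600),interpolation=cv2.INTER_CUBIC))
# pads reference: grasp point in image
print(proj(c,[531.2+0,-55.5,333-178]))
E
```

```text
dial [274.03707123 214.24888229] (88.3888931274414, 92.05148315429688) [530.68274628 -57.79368514  56.        ]
blob 41.0 253.0731707317073 260.260162601626 ((32.0, 104.0), 8.602425575256348)
blob 117.5 272.6822695035461 168.70780141843971 ((53.5, 24.0), 32.515480041503906)
blob 2738.0 273.8599951302654 216.82937667397127 ((53.96296310424805, 62.925926208496094), 31.222232818603516)
dot [497.50750782 -48.86227159  56.        ] dir 2.8786086419939 34.356463653343916
93 274.93548387096774 200 224
line [528.74335999 -57.11078535  86.        ] [513.04433456 -51.22309721  86.        ] dir 2.782791067771398
[277.51105853 259.58724516]
```

View pics/w1c.png

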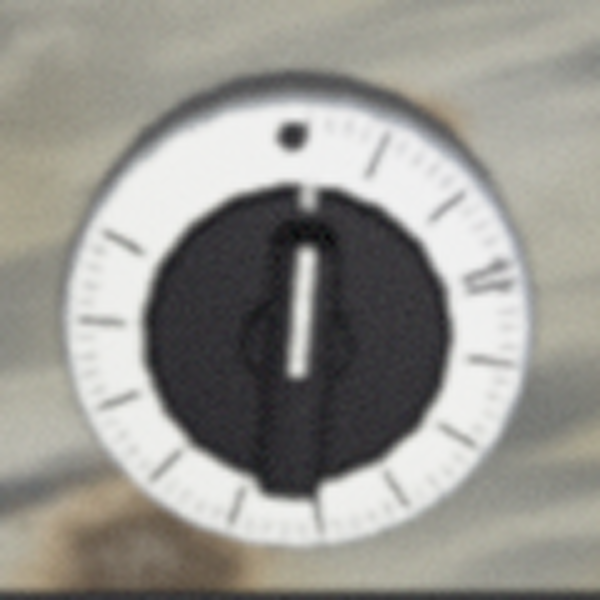

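Converted, 70 mm / 600 = 0.1167, -2.5 mm / 600 = -0.0042, 0.045 rad / 1.5708 = 0.0286.

```bash
python3 -m crank '{"motion":[[92, -0.0042, -0.0033, 0.0333, 0.0286], [92, -0.0042, -0.0033, 0.075, 0.0286], [60, -0.0042, -0.0033, 0.1167, 0.0286], [50, -0.0042, -0.0033, 0.1167, 0.0286], [50, -0.0042, -0.0033, 0.1167, 0.0286]]}'
cat > st.py <<'E'
from plant import bot
from h import *
from scipy.spatial.transform import Rotation as Ro
o=bot.get_obs();R=Ro.from_euler("xyz",o["tcp_rot"]).as_matrix()
print("t",o["time"],"tip",(o["tool_pos"]+R[:,2]*178).round(2),"pos",o["tool_pos"].round(2),"rot",o["tcp_rot"].round(4),"F",o["contact_force"].round(1),"Ftool",(R.T@o["contact_force"]).round(1),"M",o["moment"].round(2),o["grip_width"],o["finger_force"])
E
python3 st.py; python3 - <<'E'
from plant import vision
import cv2,numpy as np
c=vision.capture("wrist");cv2.imwrite("pics/w2.png",c["color"][:,:,::-1]);np.savez("w2.npz",**c)
E
```

```text
time: 2.52
tool_pos: [534.1, -58.3, 266.2]
tcp_rot: [3.141, 0.002, 2.821]
contact_force: [0.8, 0.0, -0.6]
grip_width: 66.1
finger_force: 0.0
t 2.525 tip [534.46 -58.36  88.19] pos [534.06 -58.27 266.19] rot [3.1414e+00 2.3000e-03 2.8209e+00] F [ 0.8  0.  -0.6] Ftool [-0.8  0.3  0.6] M [ 0.    0.04 -0.02] 66.13464371269346 0.0
```

View pics/w2.png

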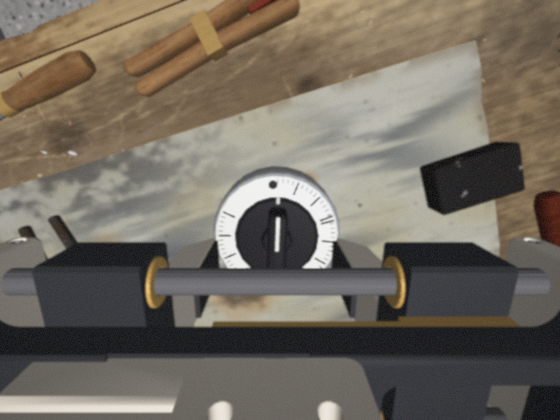

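```bash
python3 - <<'E'
from h import *
c=np.load("w2.npz");g=c["color"].min(2)
# dot centroid
sub=255-g[176:193,262:286].astype(float);sub[sub<130]=0
m=(sub>0).astype(np.uint8);n,_,st,ce=cv2.connectedComponentsWithStats(m);print(st[1:],ce[1:]+[262,176])
ys,xs=np.nonzero((g[212:256,266:290]>125));print(len(xs),xs.mean()+266,ys.min()+212,ys.max()+212)
l=cv2.fitLine(np.c_[xs+266,ys+212].astype(np.float32),cv2.DIST_L2,0,.01,.01).ravel();print(l)
A=ray(c,l[2:]+10*l[:2],86);B=ray(c,l[2:]-10*l[:2],86);d=(B-A)*(1 if l[1]>0 else -1);print("line",A,B,np.arctan2(d[1],d[0]))
D=ray(c,(273,184.5),56);print("dot",D, "centre",D[:2]-36.5*np.array([np.cos(2.88),np.sin(2.88)]))
L=ray(c,(234,240),56);
# dial left/right extreme at row ~235
for v in (225,232,238): 
    r=g[v];w=np.nonzero(r[205:350]>185)[0]+205;print(v,w.min(),w.max(),ray(c,((w.min()+w.max())/2,v),56))
E
```

```text
[[ 7  5  8  7 43]] [[272.58139535 184.02325581]]
169 277.0591715976331 217 251
[ 2.4519445e-02 -9.9969935e-01  2.7705917e+02  2.3385207e+02]
line [514.90585203 -52.02082867  86.        ] [526.52104019 -56.15477299  86.        ] 2.7996638551798627
dot [497.43335389 -48.99340478  56.        ] centre [532.69159879 -58.43301104]
225 216 336 [524.72398895 -55.9451569   56.        ]
232 216 337 [529.65298507 -57.21387342  56.        ]
238 216 336 [533.72792175 -58.92660424  56.        ]
```

Converted, 18 mm / 600 = 0.03, 1.4 mm / 600 = 0.0023, 0.02 rad / 1.5708 = 0.0127.

```bash
python3 -m crank '{"motion":[[50, 0.0023, -0.0008, 0.01, 0.0127], [50, 0.0023, -0.0008, 0.0233, 0.0127], [50, 0.0023, -0.0008, 0.03, 0.0127], [50, 0.0023, -0.0008, 0.03, 0.0127], [50, 0.0023, -0.0008, 0.03, 0.0127]]}' >/dev/null; python3 st.py
```

```text
t 3.2 tip [532.13 -58.22  68.74] pos [532.11 -58.23 246.74] rot [3.1415e+00 1.0000e-04 2.8008e+00] F [-1.3 -0.6 -0.4] Ftool [ 1.  -1.   0.4] M [ 0.02 -0.    0.04] 50.132810998910806 0.0
```

Converted, 3 mm / 600 = 0.005, -0.4 mm / 600 = -0.0007.

```bash
python3 -m crank '{"motion":[[50, -0.0007, 0, 0.005, 0], [30, -0.0007, 0, 0.005, 0], [10, -0.0007, 0, 0.005, 0], [0, -0.0007, 0, 0.005, 0], [0, -0.0007, 0, 0.005, 0]]}' >/dev/null; python3 st.py;python3 -m crank '{"motion":[[0, 0, 0, 0, 0], [0, 0, 0, 0, 0], [0, 0, 0, 0, 0]]}' >/dev/null; python3 st.py
```

```text
t 3.825 tip [532.43 -58.32  65.77] pos [532.4  -58.34 243.77] rot [3.1415e+00 1.0000e-04 2.8007e+00] F [-0.   1.2  0.6] Ftool [ 0.4  1.1 -0.6] M [ 0.39 -0.05 -0.01] 14.81557825072795 0.9567133337259293
t 4.2 tip [532.49 -58.34  65.8 ] pos [532.43 -58.35 243.8 ] rot [3.1414e+00 3.0000e-04 2.8007e+00] F [0.3 0.3 1.6] Ftool [-0.2  0.4 -1.6] M [ 0.08 -0.02 -0.  ] 11.789967677868129 29.970283806324005
```

Converted, 3 mm / 600 = 0.005, 2 mm / 600 = 0.0033.

```bash
python3 -m crank '{"motion":[[0, 0, 0, 0.0017, 0], [0, 0, 0, 0.0033, 0], [0, 0, 0, 0.005, 0], [0, 0, 0, 0.005, 0]]}' >/dev/null; python3 st.py;python3 -m crank '{"motion":[[0, 0, 0, 0.0008, 0], [0, 0, 0, 0.0008, 0]]}' >/dev/null; python3 st.py
```

```text
t 4.7 tip [532.65 -58.29  64.04] pos [532.45 -58.26 242.04] rot [3.1414e+00 1.1000e-03 2.8009e+00] F [-4.2  2.  11.6] Ftool [  4.6   0.5 -11.6] M [0.24 0.53 0.07] 11.51347363600708 29.98666226863861
t 4.95 tip [532.69 -58.3   63.91] pos [532.44 -58.26 241.9 ] rot [3.1413e+00 1.4000e-03 2.8010e+00] F [-4.   2.5 15.5] Ftool [  4.6   1.  -15.5] M [ 0.29  0.73 -0.  ] 11.807493559424234 29.99075621366501
```

Converted, 0.5 mm / 600 = 0.0008, 0.3 mm / 600 = 0.0005.

```bash
python3 -m crank '{"motion":[[0, 0.0005, 0.0002, 0.0003, 0], [0, 0.0008, 0.0002, 0.0003, 0], [0, 0.0008, 0.0002, 0.0003, 0]]}' >/dev/null; python3 st.py
```

```text
t 5.325 tip [532.65 -58.27  63.93] pos [532.22 -58.15 241.93] rot [3.1414e+00 2.5000e-03 2.8009e+00] F [-3.8  0.9 15.4] Ftool [  3.8  -0.4 -15.4] M [ 0.23  0.65 -0.01] 11.940520378356066 29.991066455841064
```

Converted, 1.2 mm / 600 = 0.002, 0.6 mm / 600 = 0.001.

```bash
python3 -m crank '{"motion":[[0, 0.001, 0, 0.0005, 0], [0, 0.002, 0, 0.0005, 0], [0, 0.002, 0, 0.0005, 0]]}' >/dev/null; python3 st.py
```

```text
t 5.7 tip [532.48 -58.19  63.92] pos [531.65 -57.96 241.92] rot [3.1413 0.0048 2.8009] F [-1.9  0.6 14.8] Ftool [  1.9  -0.1 -14.9] M [0.   0.27 0.05] 12.030397027124032 29.99061495065689
```

Converted, 0.3 mm / 600 = 0.0005, 0.08 rad / 1.5708 = 0.0509.

```bash
python3 -m crank '{"motion":[[0, 0, 0, 0.0005, 0], [0, 0, 0, 0.0005, 0], [0, 0, 0, 0.0005, 0.0509]]}' >/dev/null; python3 st.py;python3 -m crank '{"motion":[[0, 0, 0, 0, 0.0509], [0, 0, 0, 0, 0.1019]]}' >/dev/null; python3 st.py
```

```text
t 6.075 tip [532.51 -58.11  63.83] pos [531.67 -57.87 241.83] rot [3.1408 0.0049 2.7196] F [-2.7  1.9 17.8] Ftool [  3.2   0.6 -17.8] M [0.18 0.3  0.18] 11.504485060059473 30.031304955482483
t 6.325 tip [532.6  -57.94  63.84] pos [531.72 -57.75 241.84] rot [3.1398 0.0047 2.5587] F [-1.8  2.5 16.8] Ftool [  2.8   1.1 -16.8] M [0.26 0.25 0.25] 11.581774598508616 30.033182501792908
```

Converted, 0.1 mm / 600 = 0.0002, 0.3 rad / 1.5708 = 0.191.

```bash
python3 -m crank '{"motion":[[0, 0, 0, 0.0002, 0.0637], [0, 0, 0, 0.0002, 0.1273], [0, 0, 0, 0.0002, 0.191]]}' >/dev/null; python3 st.py
```

```text
t 6.7 tip [532.85 -57.65  63.87] pos [531.86 -57.52 241.86] rot [3.1378 0.0041 2.258 ] F [ 0.3  3.3 17.1] Ftool [  2.3   2.3 -17.1] M [0.54 0.15 0.28] 11.218987270878731 30.036584436893463
```

Converted, 0.8 mm / 600 = 0.0013, 0.7 mm / 600 = 0.0012, 0.3 rad / 1.5708 = 0.191.

```bash
python3 -m crank '{"motion":[[0, 0.001, 0.001, 0.0002, 0.0637], [0, 0.0013, 0.0012, 0.0002, 0.1273], [0, 0.0013, 0.0012, 0.0002, 0.191]]}' >/dev/null; python3 st.py
```

```text
t 7.075 tip [533.23 -57.19  63.83] pos [532.11 -56.88 241.83] rot [3.1364 0.004  1.9581] F [ 0.6  0.8 16.5] Ftool [  0.4   0.9 -16.5] M [0.07 0.06 0.25] 11.58588495515944 30.040383338928223
```

Converted, 0.2 mm / 600 = 0.0003, 0.1 mm / 600 = 0.0002, 0.3 rad / 1.5708 = 0.191.

```bash
python3 -m crank '{"motion":[[0, 0.0002, 0.0002, 0.0003, 0.0637], [0, 0.0003, 0.0003, 0.0003, 0.1273], [0, 0.0003, 0.0003, 0.0003, 0.191]]}' >/dev/null; python3 st.py
```

```text
t 7.45 tip [533.64 -57.02  63.81] pos [532.4  -56.68 241.8 ] rot [3.1348e+00 2.5000e-03 1.6581e+00] F [ 0.9  0.5 17.1] Ftool [  0.4   1.  -17.1] M [0.03 0.03 0.26] 11.702365515645448 30.04277139902115
```

Converted, 0.1 mm / 600 = 0.0002, 0.29 rad / 1.5708 = 0.1846.

```bash
python3 -m crank '{"motion":[[0, 0.0002, 0.0002, 0.0002, 0.0637], [0, 0.0002, 0.0002, 0.0002, 0.1273], [0, 0.0002, 0.0002, 0.0002, 0.1846], [0, 0.0002, 0.0002, 0.0002, 0.1846]]}' >/dev/null; python3 st.py
python3 - <<'E'
from plant import vision
from h import *
ims=[]
for n,b in (("top",(190,285)),("side",(205,220)),("wrist",(150,190))):
    c=vision.capture(n);np.savez(n+"3.npz",**c);
    k=75 if n!="wrist" else 150
    ims.append(cv2.resize(c["color"][b[0]:b[0]+k,b[1]:b[1]+k],(266,266),interpolation=cv2.INTER_CUBIC))
cv2.imwrite("pics/m3.png",np.hstack(ims)[:,:,::-1])
E
```

```text
t 7.95 tip [534.06 -57.    63.82] pos [532.68 -56.65 241.82] rot [3.1336e+00 4.0000e-04 1.3701e+00] F [ 2.   0.1 17.7] Ftool [  0.5   2.1 -17.6] M [-0.07 -0.05  0.11] 11.88748899813494 30.00881552696228
```

View pics/m3.png

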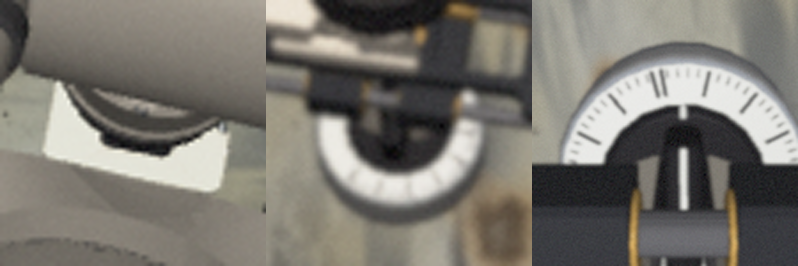

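Converted, 0.2 mm / 600 = 0.0003, -0.3 rad / 1.5708 = -0.191.

```bash
python3 -m crank '{"motion":[[0, 0, 0.0003, 0, -0.0637], [0, 0, 0.0003, 0, -0.1273], [0, 0, 0.0003, 0, -0.191]]}' >/dev/null; python3 st.py
```

```text
t 8.475 tip [533.74 -57.    63.79] pos [532.55 -56.71 241.78] rot [3.1351e+00 2.3000e-03 1.6736e+00] F [-0.7 -0.1 19. ] Ftool [ -0.   -0.6 -19. ] M [-0.11  0.29 -0.23] 11.939183574091395 30.033104717731476
```

Converted, -0.3 mm / 600 = -0.0005, -0.2 mm / 600 = -0.0003, -0.3 rad / 1.5708 = -0.191.

```bash
python3 -m crank '{"motion":[[0, -0.0002, -0.0002, -0.0002, -0.0637], [0, -0.0002, -0.0003, -0.0002, -0.1273], [0, -0.0002, -0.0005, -0.0002, -0.191]]}' >/dev/null; python3 st.py
```

```text
t 8.85 tip [533.27 -57.13  63.77] pos [532.16 -56.85 241.77] rot [3.1365 0.0039 1.9735] F [-0.8  0.5 18.2] Ftool [  0.7  -0.4 -18.2] M [-0.15  0.23 -0.18] 11.80362054457152 30.03464788198471
```

Now 0.4 more, then compare with the dial (target yaw about 2.45).

Converted, -0.4 mm / 600 = -0.0007, -0.3 mm / 600 = -0.0005, -0.3 rad / 1.5708 = -0.191.

```bash
python3 -m crank '{"motion":[[0, -0.0002, -0.0002, 0, -0.0637], [0, -0.0002, -0.0005, 0, -0.1273], [0, -0.0002, -0.0007, 0, -0.191]]}' >/dev/null; python3 st.py; python3 -m crank '{"motion":[[0, -0.0003, -0.0003, 0, -0.0637], [0, -0.0003, -0.0003, 0, -0.1082], [0, -0.0003, -0.0003, 0, -0.1082]]}' >/dev/null; python3 st.py
python3 - <<'E'
from plant import vision
from h import *
c=vision.capture("wrist");np.savez("w4.npz",**c)
cv2.imwrite("pics/w4.png",cv2.resize(c["color"][150:270,200:350],(750,600),interpolation=cv2.INTER_CUBIC)[:,:,::-1])
E
```

```text
t 9.225 tip [532.89 -57.41  63.77] pos [531.79 -57.12 241.77] rot [3.1379 0.0052 2.2736] F [-0.3 -0.1 18.5] Ftool [ -0.   -0.2 -18.5] M [-0.09  0.23 -0.24] 11.536934097360524 30.03648340702057
t 9.6 tip [532.71 -57.61  63.75] pos [531.67 -57.34 241.75] rot [3.139  0.0054 2.4413] F [-1.2 -0.2 18.9] Ftool [  0.7  -0.8 -18.9] M [-0.07  0.27 -0.1 ] 11.783073234375504 30.00882714986801
```

View pics/w4.png

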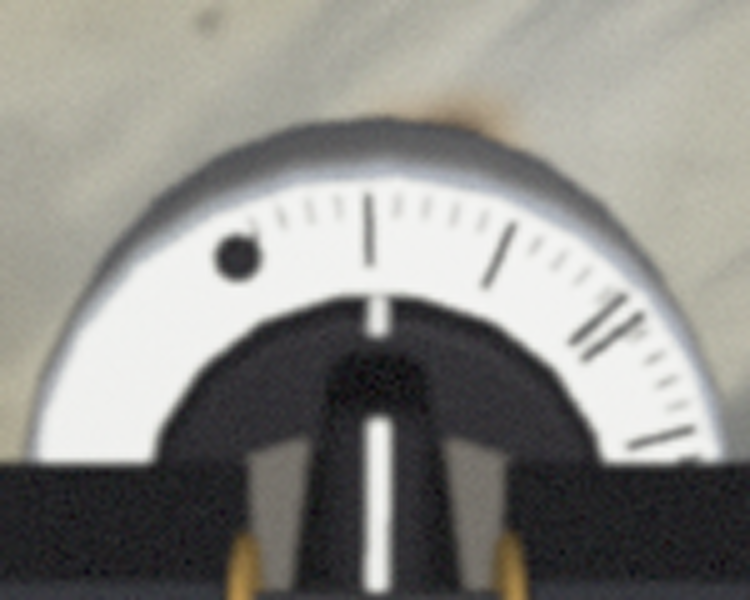

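Converted, -90 mm / 600 = -0.15, -60 mm / 600 = -0.1.

```bash
python3 -m crank '{"motion":[[22, 0, 0, 0, 0], [22, 0, 0, 0, 0], [22, 0, 0, 0, 0]]}' ; python3 -m crank '{"motion":[[22, 0, 0, -0.0067, 0], [22, 0, 0, -0.0133, 0], [30, 0, 0, -0.05, 0], [40, 0, 0, -0.1, 0], [60, 0, 0, -0.15, 0]]}'; python3 -m crank '{"motion":[[60, 0, 0, -0.0667, 0], [60, 0, 0, -0.0667, 0], [60, 0, 0, -0.0667, 0]]}' >/dev/null; python3 st.py
python3 - <<'E'
from plant import vision
from h import *
c=vision.capture("wrist");np.savez("w5.npz",**c)
cv2.imwrite("pics/w5.png",cv2.resize(c["color"][130:270,200:350],(642,600),interpolation=cv2.INTER_CUBIC)[:,:,::-1])
E
```

```text
time: 10.02
tool_pos: [530.6, -57.0, 239.0]
tcp_rot: [3.142, -0.0, 2.441]
contact_force: [-0.2, 1.2, 4.0]
grip_width: 21.6
finger_force: 2.0
time: 10.65
tool_pos: [530.5, -56.9, 329.8]
tcp_rot: [-3.141, -0.001, 2.441]
contact_force: [0.1, -0.3, -0.8]
grip_width: 45.6
finger_force: 0.0
t 11.025 tip [530.11 -56.8  190.42] pos [530.28 -56.86 368.42] rot [-3.1412e+00 -9.0000e-04  2.4409e+00] F [-0.7  1.4 -0.4] Ftool [1.5 0.6 0.4] M [-0.01  0.03  0.03] 59.992078320869595 0.0
```

View pics/w5.png

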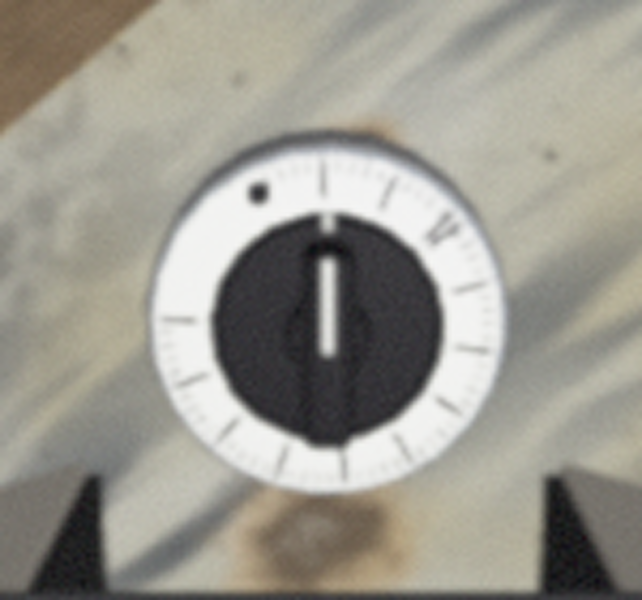

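```bash
python3 - <<'E'
from h import *
c=np.load("w5.npz");g=c["color"].min(2);f=600/140
P=lambda x,y:(200+(x+.5)/f-.5,130+(y+.5)/f-.5)
a=lambda d:np.arctan2(d[1],d[0])
D=ray(c,P(259,193),56);M=ray(c,P(322.5,178),56)
# opposite marks give centre: fit circle of radius via long mark midpoints
pts=[(259,193),(322.5,178),(389,193),(443,230),(470,287),(475,349),(449,406),(402,447),(344,463),(283,461),(230,431),(190,381),(180,320)]
Q=np.array([ray(c,P(*p),56)[:2] for p in pts])
s=np.linalg.lstsq(np.c_[2*Q,np.ones(len(Q))],(Q**2).sum(1),rcond=None)[0];C=s[:2];print("centre",C,np.linalg.norm(Q-C,axis=1).round(1))
A,B=ray(c,P(328,352),86),ray(c,P(327.5,260),86)
p=a(B-A);z=a(D[:2]-C);print("pointer",p,"zero",z,"5min",a(M[:2]-C),"minutes by zero",(z-p)/.0873,"by mark",5+(a(M[:2]-C)-p)/.0873)
E
```

```text
centre [531.73662572 -59.40840989] [36.2 36.  35.5 36.2 35.6 36.4 36.1 36.  35.3 36.2 35.9 36.3 35.6]
pointer 2.4471050343462317 zero 2.901295995206763 5min 2.472945675962355 minutes by zero 5.20264559977699 by mark 5.2959981857517
```

```bash
python3 -c "
from plant import bot;print(bot.close_job())"
```

```text
the job is handed in; nothing more can be done
None
```

The timer was wound to about 17 minutes and turned back to about 5.2 minutes, inside the one-minute tolerance. The knob was held down with roughly 15–19 N throughout, then released with the arm clear, and the job is handed in at about 11 s.

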